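# Load a wooden sandal sole on the narrow jig rail and strap it down

## Robot

A 6-joint arm with a two-finger parallel gripper is mounted at the origin on the work surface. World frame = base frame: x ahead of the robot, y to its left, z up, the work surface at z = 0. Lengths are in m, angles in rad, forces in N, time in s.
With the tool pointing down it reaches from about 0.35 to 0.775 m from the base axis. Payload 5.5 kg.
Tool frame: the origin (TCP) lies at the very end of the fingers, on their centre line; the grasp point (between the pads) lies 19 mm behind it (ctrl.grasp_offset is the distance from the TCP to the grasp point, in m); z points along the fingers, x is the direction in which the jaws open and shut, and the axes are right-handed (so a half turn about z gives the same grasp; the last joint's range is limited). The gripper opens to 85 mm and grips with 20 to 120 N. Pads are 22 mm wide; open, the fingers measure 114 mm over their backs; the gripper's body (76 mm by 85 mm) begins 54 mm behind the grasp point. The pads swing forward as they close: fully open they stand 13 mm farther back than shut.
Start: joints at [-1.353, 0.313, 0.046, 1.304, 0, 1.431], TCP at [0.201, -0.539, 0.231] pointing down, gripper open.
Joint ranges: [-2.76, 2.76], [-0.86, 1.69], [-1.03, 1.26], [-2.2, 2.34], [-1.47, 1.5], [-3.14, 3.14]. Speed limits (rad/s): [2.57, 2.57, 3.14, 3.14, 3.14, 3.14].

## Interface

Orientations are given as a unit quaternion [x, y, z, w].
In Python, from workcell import readout, optics, ctrl gives the robot as it stands.
- The arm moves only by the shell command python3 -m jog 'ROWS'. ROWS is JSON, a list of rows, each a list of 3 entries, a list of its own where there are three numbers: the opening, from 0 (shut) to 1 (fully open), then the shift along the world's x, y, z in cm, then the turn about the world's z in degrees. In form: [[jaw, [tx, ty, tz], twist], ...]. A call has 1 to 5 rows; each row is the pose to reach, as a shift and turn from the pose commanded when the call began; what a row does not reach only later rows make up. A row lasts 1/10 s, in which the tool goes at most 50 mm and 8.59 degrees, less where a joint would pass 70% of its speed; a pose out of reach is approached as far as the arm can. A call with a gripper value outside its range is refused whole. The fingers move at their own pace and stop on an object; the grip force is fixed at half the most. Time passes only in rows, so rows that repeat a pose let the fingers close. It gives the time, the measured TCP pose, the force and the opening at its end, in the units of the state.
- readout.get_obs(): the state, without advancing time (a new reading comes with each control period).
- optics.grab_frame(name): name is "scene" or "top"; returns the picture (400x640x3 uint8, red, green, blue); there is no depth.
- optics.calibration(name): a dict with "fovy" (degrees; the focal length in pixels is half the picture's height over the tangent of half this angle, whatever the lens; pixels are square), "cx", "cy" (the principal point, pixels), "rvec" (rotation vector, rad) and "tvec" (3), from world to camera coordinates, as OpenCV has them. Camera axes: x right, y down, z forward; pixel columns grow to the right and rows downward; lengths in m; the calibration is good to about 2 mm. A picture is of the moment at which its call begins. calibration takes no time and is no camera call.
- ctrl.job_done(): hands the job in, once; it reports no verdict.
The state is a dict: "time": time; "qpos": joint angles; "qvel": joint speeds; "tau": joint torques, N m; "eef_pos": TCP position; "ee_rot": TCP orientation; "ft_force": force on the tool from outside, world axes, zero at the start; "ft_torque": the same for the moment, N m; "grip_width": finger opening in m.
Only numpy, scipy, OpenCV 4.12 (cv2) and the standard library are available. Lean on these libraries where they do the work, as an engineer would, in place of code of your own. Each camera call takes 0.05 s, during which the arm holds its last target. There are 200 camera calls.

## Task

Slide the wooden sandal sole off the loading board onto the narrow rail of the jig, centred and straight along the rail, until you feel its round toe bear snugly against the toe stop with a firm little push; the stop is only finger-tight, so do not shift it. Then swing the open hold-down strap over the sole and press it down until it snaps shut. Leave the other things on the bench and the board where they are.

Things in the scene. Friction and masses are not known exactly. Their poses are not given: they have to be found in the camera images.
- jig: Fixed, level sole jig: wooden loading board, then a narrow steel rail. Origin on the table, under the middle of the line where board and rail meet. +y runs along the jig over the board, -y along the rail to the toe stop, +x towards the strap's hinge, z up.
- board_mid (a point): Middle of the loading board's top, 50 mm above the table. The board is 300 mm wide (jig x -150 to 150 mm) and runs from jig y = 0 to 275 mm.
- rail_mid (a point): Middle of the rail's top, which is level with the board, 50 mm above the table, at jig y = -140 mm. The rail is 30 mm wide, centred on jig x = 0, and runs from y = 0 to -280 mm. Beside it only its base plank, 12 mm high and 220 mm wide.
- catch_post (a point): Middle of the top of the catch post, 76 mm above the table, at jig x = -84 mm, y = -140 mm, 22 x 30 mm. Across the rail, at jig x 57 to 78 mm, stands the strap's hinge post, 90 mm tall. The sole passes between the posts (122 mm apart).
- sole: Loose wooden sandal sole, a flat board 215 long, 90 wide, 24 mm thick, 0.2 to 0.45 kg, straight parallel sides, square heel end, half-round toe of 45 mm radius; too wide to grasp. Origin: centre of its underside; +y to the heel, -y to the toe, z up. Starts flat on the loading board, toe towards the rail, off centre and askew. Centre of mass up to 7 mm from the origin, heelwards.
- sole_toe (a point): Foremost point of the sole's toe, 107.5 mm from the sole's origin along its -y, 12 mm above its underside; axes as the sole's.
- toe_stop: The toe stop, the steel block with a brass wing screw across the far end of the rail. Origin: on the table, under the middle of its face that looks at the sole; axes as the jig's. A push of 6 to 15 N by the sole is snug; it slips from about 30 N.
- stop_face (a point): Centre of the toe stop's flat face that looks at the sole, 12 mm above the rail; axes as the jig's. Steel block 56 wide, 35 tall above the rail, 22 mm thick, set 222 to 250 mm from the jig's origin along -y. It slips along the rail when pushed with more than about 30 N and does not spring back; over 4 mm spoils its setting. Sliding the sole takes 1 to 6 N.
- strap (a joint): Angle of the hold-down strap: 0 shut (level across the sole), 1.57 upright, grows as it opens towards jig +x, 2.1 at most. Stiff hinge: stays where left, 1 to 2 N at the free end moves it. A spring catch is met at about 0.1 rad and takes a steady push of about 10 N down on the tab to pass; then it snaps to 0 and is held. Shut, its pad clears the sole's top by 1.5 mm.
- strap_hinge (a point): Point on the strap's hinge axis, 82 mm above the table, at jig x = 66 mm, y = -140 mm; the axis is along jig y.
- strap_tab (a point): Middle of the upper face of the press tab (34 x 34 mm, 6 mm thick) at the strap's free end, 151 mm from the hinge axis. The strap is a flat steel bar 24 wide, 6 thick, reaching 168 mm from the hinge, along jig -x when shut (then the tab is at jig x = -85 mm, 85 mm above the table), straight up when upright.
- tack_tin: Bystander: small closed steel tin, 34 mm across, 30 mm tall, standing near one edge of the loading board; origin centre of its underside
- spray: Bystander: tall black bottle with blue cap, 52 mm across, 170 mm tall, on the table; origin centre of its underside
- glue_tin: Bystander: round steel can with paper label, 84 mm across, 100 mm tall, on the table; origin centre of its underside
- hammer: Bystander: hammer lying on the table; origin under its middle
- last: Bystander: wooden shoe last (foot form), about 230 mm long, 75 wide, 100 tall, lying on the table; origin on its underside
- shoe_brush: Bystander: shoe brush, 170 x 55 x 44 mm, bristles down on the table; origin centre of its underside
- sandal: Bystander: finished sandal, 190 x 84 x 70 mm, standing on the table; origin centre of its underside
Not all that is in view belongs to the job. Leave any red look-alike of the sole alone.

How it is judged:
By the outcome, as a careful person would: the job done as asked, in the order asked, and still so for the second after the job is handed in, with the robot touching nothing.
It also fails if it takes over 72 s, if anything falls off the work surface, if the arm or the gripper's body presses on something with over 40 N, if the wrist force passes 120 N, or if a joint passes its speed limit or range.

## Working session

There is one attempt and no reset: what is moved stays moved. The work goes in short steps, Python scripts to look and compute and a shell command to move; the robot and the scene stay as the last step left them, time stands still between calls to the robot, and variables do not carry over. Pictures are saved under pics/ and viewed, about 8 in all and at most 12, crops included, and the job is handed in when it is done.

```bash
mkdir -p pics; ls
cat > h.py <<'E'
import numpy as np, cv2
from workcell import readout, optics, ctrl
def cam(n):
    c=optics.calibration(n); f=200/np.tan(np.radians(c['fovy'])/2)
    K=np.array([[f,0,c['cx']],[0,f,c['cy']],[0,0,1]]); R=cv2.Rodrigues(np.array(c['rvec'],float))[0]
    return K,R,np.array(c['tvec'],float).ravel(),c
def cast(n,px,z):
    K,R,t,_=cam(n); px=np.atleast_2d(np.array(px,float)); o=-R.T@t
    d=np.c_[px,np.ones(len(px))]@np.linalg.inv(K).T@R
    return o+d*((z-o[2])/d[:,2])[:,None]
def proj(n,P):
    K,R,t,_=cam(n); q=(np.atleast_2d(P)@R.T+t)@K.T; return q[:,:2]/q[:,2:]
def snap(n,f):
    im=optics.grab_frame(n)[:,:,::-1].copy(); cv2.imwrite('pics/'+f,im); return im
E
python3 - <<'E'
from h import *
for n in('top','scene'):
    snap(n,n+'1.png'); print(optics.calibration(n)); K,R,t,_=cam(n); print(-R.T@t)
print(readout.get_obs())
E
```

```text
pics
{'fovy': 47.93745119214873, 'cx': 324.89336253704033, 'cy': 204.21514015006923, 'rvec': array([ 2.14177242, -2.09618366,  0.20128   ]), 'tvec': array([0.01093713, 0.49397649, 1.31160947])}
[0.23386509 0.01478257 1.38186121]
{'fovy': 44.1687527742864, 'cx': 311.98646108609967, 'cy': 203.07425584043142, 'rvec': array([ 1.10039506,  2.21700245, -1.14430757]), 'tvec': array([ 0.2910433 , -0.17648496,  1.61208406])}
[1.30771952 0.62105932 0.78665313]
{'time': 0.1, 'qpos': array([-1.35259102e+00,  3.13912931e-01,  4.51267863e-02,  1.30362168e+00,
       -2.76930603e-06,  1.43122834e+00]), 'qvel': array([-7.13648155e-04, -1.74908717e-03,  4.03670744e-03, -2.23279524e-03,
        1.66455119e-05, -8.08938287e-04]), 'tau': array([ 2.86273425e-03, -4.81727350e+01,  2.99242651e+01,  1.27934193e-02,
       -1.31897568e-04,  4.82633538e-06]), 'eef_pos': array([ 0.20126844, -0.53814611,  0.23051908]), 'ee_rot': array([ 8.21641200e-01, -5.70004465e-01, -5.92645314e-04, -5.45896584e-04]), 'ft_force': array([-0.1251581 , -0.52776921,  0.0249015 ]), 'ft_torque': array([0.00558093, 0.01831838, 0.03621789]), 'grip_width': 0.0852743243147543}
```

View pics/top1.png

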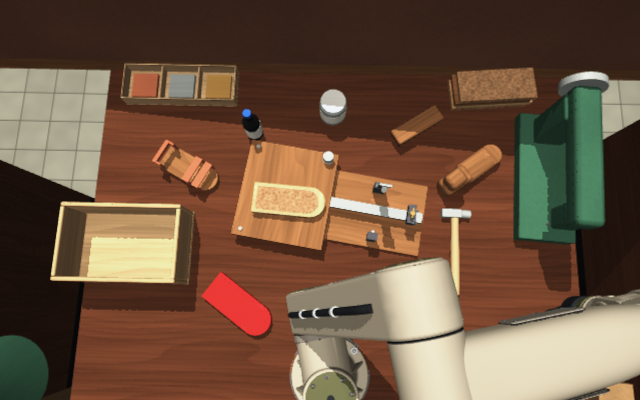

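View pics/scene1.png

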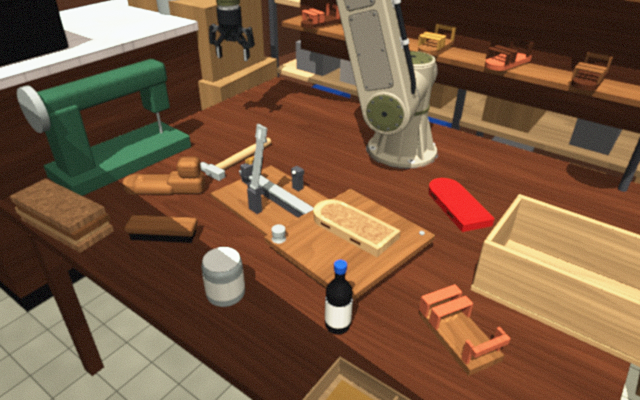

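The top view shows the yellow-rimmed cork sole at (288,200), toe to the right. The rail runs from (330,203) to the stop at (412,214), and the strap is open at (382,187). Possible look-alikes are the red sole (238,305), the sandal (187,167) and the brush (417,126). I choose (288,200) and check it in a crop.

Run:
```python
from h import *
im=cv2.imread('pics/top1.png'); 
c=im[130:260,225:435]; cv2.imwrite('pics/c1.png',cv2.resize(c,None,fx=3.8,fy=3.8,interpolation=cv2.INTER_CUBIC))
hsv=cv2.cvtColor(im,cv2.COLOR_BGR2HSV)
for p in [(256,190),(270,200),(300,186),(300,216),(245,220),(300,160),(350,235),(360,208)]: print(p,hsv[p[1],p[0]])
print(cast('top',[(288,200)],.074),cast('top',[(330,203)],.05),cast('top',[(412,214)],.085))
```

```text
(256, 190) [ 27  72 241]
(270, 200) [ 16 117 235]
(300, 186) [ 20 107 229]
(300, 216) [ 21 105 161]
(245, 220) [ 13 149 210]
(300, 160) [ 13 152 200]
(350, 235) [ 13 151 205]
(360, 208) [ 45   4 237]
[[0.4988933  0.13115717 0.074     ]] [[0.49723656 0.00622283 0.05      ]] [[ 0.46267229 -0.23390253  0.085     ]]
```

View pics/c1.png

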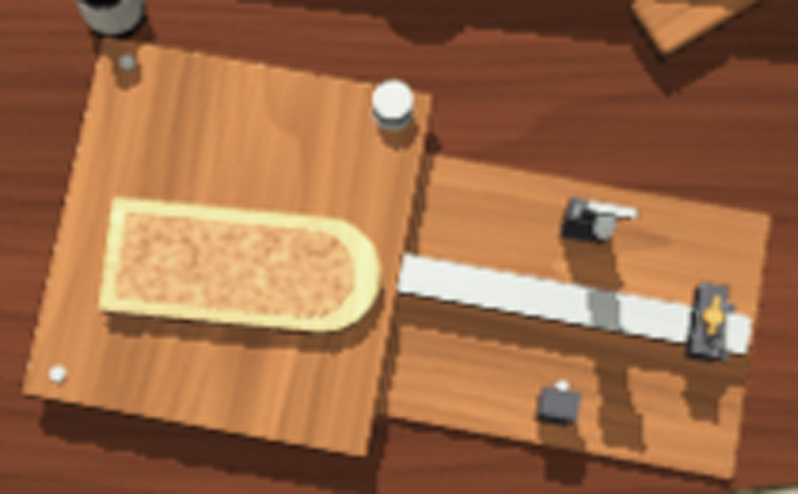

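The crop confirms it: a cork top with a yellow rim, square heel on the left and round toe on the right. Next I measure the jig axes, sole, stop and strap.

```bash
cat > meas.py <<'E'
from h import *
def comp(m,area=30):
    n,l,s,c=cv2.connectedComponentsWithStats(m.astype(np.uint8)); return n,l,s,c
def sole(im,thr=170):
    # lit top face of the sole
    h=cv2.cvtColor(im,cv2.COLOR_BGR2HSV).astype(int); m=(h[...,1]<135)&(h[...,1]>40)&(h[...,2]>thr)&(h[...,0]>14)&(h[...,0]<35)
    m[:140]=0;m[260:]=0;m[:,:235]=0;m[:,440:]=0
    m=cv2.morphologyEx(m.astype(np.uint8),cv2.MORPH_CLOSE,np.ones((3,3)))
    n,l,s,c=cv2.connectedComponentsWithStats(m); i=1+np.argmax(s[1:,4]); m=(l==i).astype(np.uint8)
    ct=max(cv2.findContours(m,0,2)[0],key=cv2.contourArea)[:,0]
    W=cast('top',ct,.074)[:,:2]; r=cv2.minAreaRect((W*1000).astype(np.float32)); return r,W,m
def jig(J,p): # world->jig (mm)
    o,a=J; c,s=np.cos(a),np.sin(a); d=np.atleast_2d(p)[:,:2]-o; return np.c_[d[:,0]*c+d[:,1]*s,-d[:,0]*s+d[:,1]*c]*1000
E
python3 - <<'E'
from meas import *
im=cv2.imread('pics/top1.png'); h=cv2.cvtColor(im,cv2.COLOR_BGR2HSV).astype(int)
m=((h[...,1]<40)&(h[...,2]>170)); m[:192]=0;m[225:]=0;m[:,:328]=0;m[:,408:]=0
ys,xs=np.nonzero(m); cols=np.array([(x,ys[xs==x].mean(),(xs==x).sum()) for x in range(334,402) if (xs==x).sum()>0])
W=cast('top',cols[:,:2],.05); p=np.polyfit(W[:,1],W[:,0],1); print('rail fit x=',p,'width px',np.median(cols[:,2]),'resid',np.std(W[:,0]-np.polyval(p,W[:,1])))
a=-np.arctan(p[0])
# board corners from crop px
cr=lambda l:[(x/3.8+225,y/3.8+130) for x,y in l]
B=cast('top',cr([(95,42),(430,96),(366,456),(25,395)]),.05); print('board',B[:,:2])
print('sides',np.linalg.norm(np.diff(np.r_[B,B[:1]],axis=0),axis=1)[:])
e=(B[1]+B[2])/2; y0=e[1]; J=(np.array([np.polyval(p,y0),y0]),a)
print('origin',J[0],'angle deg',np.degrees(a)); print('board jig',jig(J,B))
r,Ws,mk=sole(im); print('sole',r); q=jig(J,Ws); print('sole jig ext',q.min(0),q.max(0))
print('rect jig',jig(J,cv2.boxPoints(r)/1000))
print('stop face top near corners',jig(J,cast('top',cr([(696,284),(690,352)]),.085)), 'rail end',jig(J,cast('top',cr([(752,318),(747,354)]),.05)))
print('catch',jig(J,cast('top',cr([(560,402)]),.076)))
print('tin top',jig(J,cast('top',cr([(393,103)]),.08)))
np.save('J.npy',np.r_[J[0],J[1]])
S=cv2.imread('pics/scene1.png')[110:260,200:440]; cv2.imwrite('pics/c2.png',cv2.resize(S,None,fx=3.3,fy=3.3,interpolation=cv2.INTER_CUBIC))
E
```

```text
rail fit x= [0.16072966 0.50137167] width px 10.0 resid 0.0019761967481036376
board [[ 0.68772436  0.25808442]
 [ 0.64768649 -0.01599611]
 [ 0.35501998  0.02914832]
 [ 0.39701919  0.2974647 ]]
sides [0.27698947 0.29612785 0.27158353 0.29336036]
origin [0.50242865 0.0065761 ] angle deg -9.13103526101987
board jig [[ 143.03505671  277.72631183]
 [ 146.99918318    0.76520722]
 [-149.12275625   -1.1065284 ]
 [-150.23566289  270.47472217]]
sole ((500.8922119140625, 129.9199676513672), (217.55813598632812, 92.5921401977539), 85.55464935302734)
sole jig ext [-75.43697273  13.3454883 ] [ 29.5276022  233.22345993]
rect jig [[-58.3459979    9.33961036]
 [ 33.9366736   16.90341997]
 [ 16.16449322 233.73444223]
 [-76.11820682 226.17062236]]
stop face top near corners [[  24.20338763 -228.68557008]
 [ -29.19319198 -231.87028062]] rail end [[  12.90751857 -281.42992539]
 [ -16.29701927 -281.55619743]]
catch [[ -83.89616387 -140.74327083]]
tin top [[126.73777545  27.79014351]]
```

View pics/c2.png

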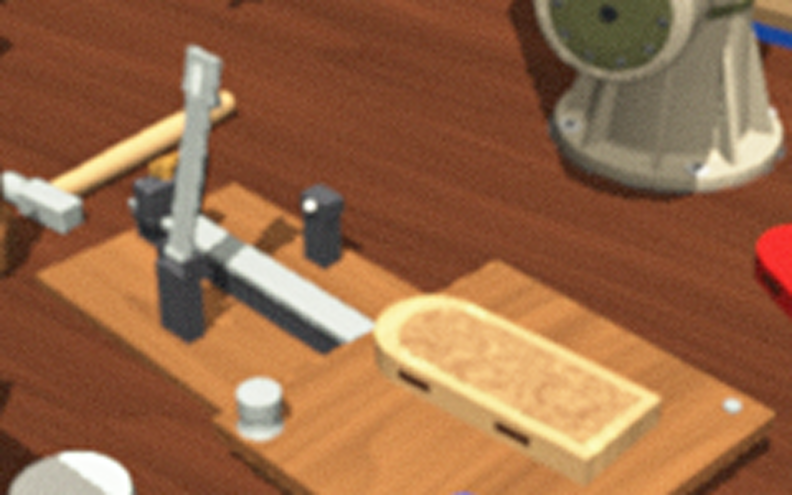

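Measured against the given sizes:

- **Jig:** origin (0.502, 0.007), turned −9.1°. Board sides, catch post, rail end and stop width all agree with what was given.
- **Stop face:** at jig y ≈ −230.
- **Sole:** 217×92 mm, lying wholly off to −x and skewed about 4.7°.
- **Strap:** nearly upright.

Plan:
1. Push the sole's −x side with the two spread fingers to square and centre it.
2. Push the heel with both fingers.

```bash
python3 -m jog '[[0.6,[10,23,2],-30],[0.6,[10,23,2],-30],[0.6,[10,23,2],-30],[0.6,[10,23,2],-30],[0.6,[10,23,2],-30]]'; python3 -m jog '[[0.6,[8,22.5,-2],0],[0.6,[8,22.5,-2],0],[0.6,[8,22.5,-2],0],[0.6,[8,22.5,-2],0],[0.6,[8,22.5,-2],0]]'; python3 -m jog '[[0.6,[4.2,23,0],0.3],[0.6,[4.2,23,0],0.3],[0.6,[4.2,23,0],0.3],[0.6,[4.2,23,0],0.3],[0.6,[4.2,23,0],0.3]]'
python3 - <<'E'
from meas import *
from scipy.spatial.transform import Rotation as R
o=readout.get_obs();print(o['eef_pos'],R.from_quat(o['ee_rot']).as_matrix()[:,0],o['grip_width'],o['qpos'])
J=np.load('J.npy');print(jig((J[:2],J[2]),o['eef_pos']))
E
```

```text
time: 0.6
eef_pos: [0.3007, -0.3085, 0.2509]
ee_rot: [-0.645, 0.764, 0.0, 0.0]
ft_force: [1.2, 0.7, 0.5]
grip_width: 0.0508
time: 1.1
eef_pos: [0.3804, -0.083, 0.2308]
ee_rot: [-0.647, 0.763, 0.0, 0.0]
ft_force: [1.0, -1.6, 0.9]
grip_width: 0.0514
time: 1.6
eef_pos: [0.4098, 0.0469, 0.2309]
ee_rot: [-0.668, 0.744, 0.013, 0.013]
ft_force: [-0.4, 0.1, 0.1]
grip_width: 0.051
[0.40981971 0.04693476 0.23094437] [-0.10682854 -0.99361135 -0.03638883] 0.05103622289816845 [-0.10821774 -0.00464066 -0.33501962  1.2418513   0.03639525  3.14042746]
[[-97.84003198  25.1508464 ]]
```

Joint 6 reached its range limit, so I use the equivalent half-turn grasp, twisting positive.

```bash
python3 -m jog '[[0.6,[0,0,0],9],[0.6,[0,0,0],18],[0.6,[0,0,0],27],[0.6,[0,0,0],36],[0.6,[0,0,0],42]]'; python3 -m jog '[[0.6,[0,0,0],9],[0.6,[0,0,0],18],[0.6,[0,0,0],27],[0.6,[0,0,0],36],[0.6,[0,0,0],42]]';python3 -m jog '[[0.6,[0,0,0],9],[0.6,[0,0,0],18],[0.6,[0,0,0],27],[0.6,[0,0,0],36],[0.6,[0,0,0],42]]';python3 -m jog '[[0.6,[0,0,0],9],[0.6,[0,0,0],18],[0.6,[0,0,0],27],[0.6,[0,0,0],36],[0.6,[0,0,0],42]]'
cat > st.py <<'E'
from meas import *
from scipy.spatial.transform import Rotation as R
o=readout.get_obs();J=np.load('J.npy');a=J[2];x=R.from_quat(o['ee_rot']).as_matrix()[:,0]
M=np.array([[np.cos(a),np.sin(a)],[-np.sin(a),np.cos(a)]])
print('t',round(o['time'],2),'jig',jig((J[:2],a),o['eef_pos'])[0].round(1),'z',o['eef_pos'][2].round(4),'jaw yaw jig',(np.degrees(np.arctan2(x[1],x[0])-a)).round(2),'Fjig',(M@o['ft_force'][:2]).round(1),o['ft_force'][2].round(1),'j6',o['qpos'][5].round(2),'w',o['grip_width'].round(3))
E
python3 st.py
```

```text
time: 2.1
eef_pos: [0.4099, 0.0449, 0.231]
ee_rot: [0.891, -0.454, -0.017, -0.008]
ft_force: [0.7, 0.2, -0.5]
grip_width: 0.0513
time: 2.6
eef_pos: [0.4099, 0.0449, 0.231]
ee_rot: [0.994, -0.105, -0.018, -0.001]
ft_force: [0.2, -0.0, 0.8]
grip_width: 0.0513
time: 3.1
eef_pos: [0.4099, 0.0449, 0.231]
ee_rot: [0.966, 0.258, -0.018, 0.005]
ft_force: [0.1, 0.6, 0.1]
grip_width: 0.0513
time: 3.6
eef_pos: [0.4098, 0.0449, 0.231]
ee_rot: [0.809, 0.587, -0.015, 0.011]
ft_force: [0.6, -0.8, 0.1]
grip_width: 0.051Traceback (most recent call last):
  File "st.py", line 5, in <module>
    print('t',round(o['time'],2),'jig',jig((J[:2],a),o['eef_pos'])[0].round(1),'z',o['eef_pos'][2].round(4),'jaw yaw jig',(np.degrees(np.arctan2(x[1],x[0])-a)).round(2),'Fjig',(M@o['ft_force'][:2]).round(1),o['ft_force'][2].round(1),'j6',o['qpos'][5].round(2),'w',o['grip_width'].round(3))
                                                                                                                                                                                                                                                                        ^^^^^^^^^^^^^^^^^^^^^
AttributeError: 'float' object has no attribute 'round'
```

```bash
sed -i "s/o\['grip_width'\].round(3)/round(o['grip_width'],3),'toolz',R.from_quat(o['ee_rot']).as_matrix()[:,2].round(3)/" st.py; python3 st.py
python3 - <<'E'
import numpy as np; J=np.load('J.npy'); a=J[2]
T=lambda x,y:(J[:2]+np.array([[np.cos(a),-np.sin(a)],[np.sin(a),np.cos(a)]])@[x/1000,y/1000]); print(T(-105,125),T(-56,125),T(0,245),T(0,-20))
E
```

```text
t 3.6 jig [-97.5  23.2] z 0.231 jaw yaw jig 81.06 Fjig [ 0.7 -0.7] 0.1 j6 0.26 w 0.051 toolz [-0.011 -0.036 -0.999]
[0.41859582 0.14665486] [0.46697489 0.1388789 ] [0.54130841 0.24847146] [ 0.49925479 -0.01317046]
```

```bash
python3 -m jog '[[0.6,[0.9,5,-4],4.5],[0.6,[0.9,10.2,-8],9],[0.6,[0.9,10.2,-13],9],[0.6,[0.9,10.2,-16],9],[0.6,[0.9,10.2,-16],9]]'; python3 -m jog '[[0.6,[0,0,-1.2],0],[0.6,[0,0,-1.2],0],[0.6,[0,0,-1.2],0]]'; python3 st.py
```

```text
time: 4.1
eef_pos: [0.414, 0.147, 0.0659]
ee_rot: [0.762, 0.648, -0.019, 0.01]
ft_force: [-1.6, -0.1, 0.3]
grip_width: 0.0512
time: 4.4
eef_pos: [0.42, 0.1477, 0.0607]
ee_rot: [0.762, 0.647, -0.013, 0.013]
ft_force: [0.2, 0.2, -0.3]
grip_width: 0.0512
t 4.4 jig [-103.8  126.2] z 0.0607 jaw yaw jig 89.81 Fjig [0.1 0.2] -0.3 j6 0.34 w 0.051 toolz [-0.003 -0.036 -0.999]
```

```bash
python3 -m jog '[[0.6,[0,0,-0.4],0],[0.6,[0.5,-0.08,-0.4],0],[0.6,[1,-0.16,-0.4],0],[0.6,[1.5,-0.24,-0.4],0],[0.6,[2,-0.32,-0.4],0]]';python3 st.py;  python3 -m jog '[[0.6,[0.4,-0.06,0],0],[0.6,[0.8,-0.13,0],0],[0.6,[1.2,-0.19,0],0],[0.6,[1.6,-0.26,0],0],[0.6,[2,-0.32,0],0]]'; python3 st.py
python3 - <<'E'
from meas import *
J=np.load('J.npy');J=(J[:2],J[2]); im=snap('top','top2.png'); r,W,m=sole(im); print(r,jig(J,cv2.boxPoints(r)/1000).round(1))
cv2.imwrite('pics/c3.png',cv2.resize(im[130:260,225:435],None,fx=3.8,fy=3.8,interpolation=cv2.INTER_CUBIC))
E
```

```text
time: 4.9
eef_pos: [0.4396, 0.1454, 0.0554]
ee_rot: [0.761, 0.648, -0.013, 0.012]
ft_force: [-0.2, -0.1, 0.6]
grip_width: 0.0513
t 4.9 jig [-84.1 127.1] z 0.0554 jaw yaw jig 89.93 Fjig [-0.2 -0.2] 0.6 j6 0.33 w 0.051 toolz [-0.004 -0.036 -0.999]
time: 5.4
eef_pos: [0.4589, 0.1422, 0.055]
ee_rot: [0.761, 0.648, -0.014, 0.012]
ft_force: [-1.3, 1.2, -0.8]
grip_width: 0.051
t 5.4 jig [-64.5 126.9] z 0.055 jaw yaw jig 89.94 Fjig [-1.5  1. ] -0.8 j6 0.32 w 0.051 toolz [-0.005 -0.036 -0.999]
((483.6226806640625, 213.61985778808594), (327.3551025390625, 147.92076110839844), 3.425452470779419) [[-227.3  238. ]
 [-195.1   93.7]
 [ 124.4  164.8]
 [  92.3  309.2]]
```

View pics/c3.png

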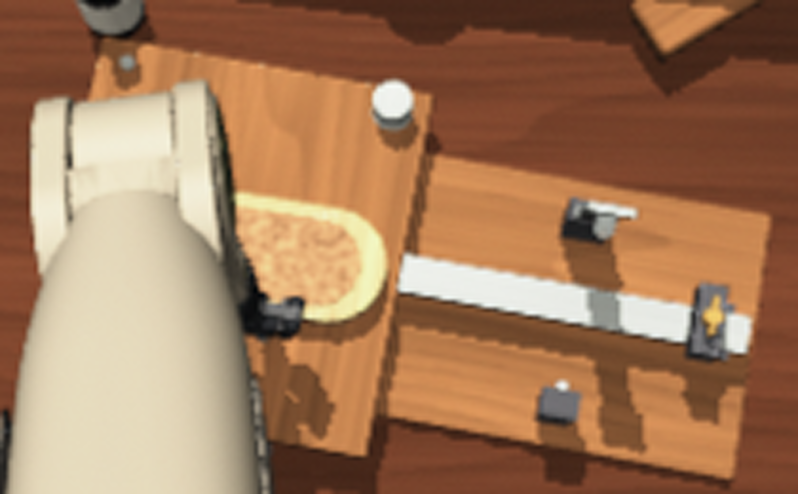

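The top view shows the fingers on the sole's −x side at crop (280,312), and the sole already turning. I finish the push, back off and look again.

```bash
python3 -m jog '[[0.6,[0.2,-0.03,0],0],[0.6,[0.4,-0.06,0],0],[0.6,[0.6,-0.09,0],0],[0.6,[0.7,-0.11,0],0],[0.6,[0.7,-0.11,0],0]]';python3 st.py;  python3 -m jog '[[0.6,[-2,0.32,0],0],[0.6,[-5,0.8,0],0],[0.6,[-5,0.8,8],0],[0.6,[-5,-4,14],0],[0.6,[-5,-9,14],0]]';  python3 -m jog '[[0.6,[-1,-5,0],0],[0.6,[-1,-10,0],0],[0.6,[-1,-15,0],0],[0.6,[-1,-20,0],0],[0.6,[-1,-20,0],0]]'
python3 - <<'E'
from meas import *
J=np.load('J.npy');J=(J[:2],J[2]); im=snap('top','top3.png'); r,W,m=sole(im); print(r,jig(J,cv2.boxPoints(r)/1000).round(1))
cv2.imwrite('pics/c4.png',cv2.resize(im[130:260,225:435],None,fx=3.8,fy=3.8,interpolation=cv2.INTER_CUBIC))
E
```

```text
time: 5.95
eef_pos: [0.466, 0.141, 0.0551]
ee_rot: [0.761, 0.648, -0.014, 0.012]
ft_force: [-0.1, 0.4, -0.1]
grip_width: 0.0514
t 5.95 jig [-57.3 126.9] z 0.0551 jaw yaw jig 89.92 Fjig [-0.1  0.4] -0.1 j6 0.31 w 0.051 toolz [-0.005 -0.036 -0.999]
time: 6.45
eef_pos: [0.4174, 0.0837, 0.1788]
ee_rot: [0.76, 0.65, -0.011, 0.014]
ft_force: [2.0, -0.9, 0.5]
grip_width: 0.0513
time: 6.95
eef_pos: [0.4068, -0.1231, 0.1763]
ee_rot: [0.764, 0.645, -0.014, 0.015]
ft_force: [-0.8, -0.2, -0.1]
grip_width: 0.0514
((443.1457214355469, -161.5594940185547), (174.10740661621094, 353.0142822265625), 62.149044036865234) [[-227.  -201.2]
 [ 107.4 -314.5]
 [ 163.3 -149.6]
 [-171.1  -36.3]]
```

View pics/c4.png

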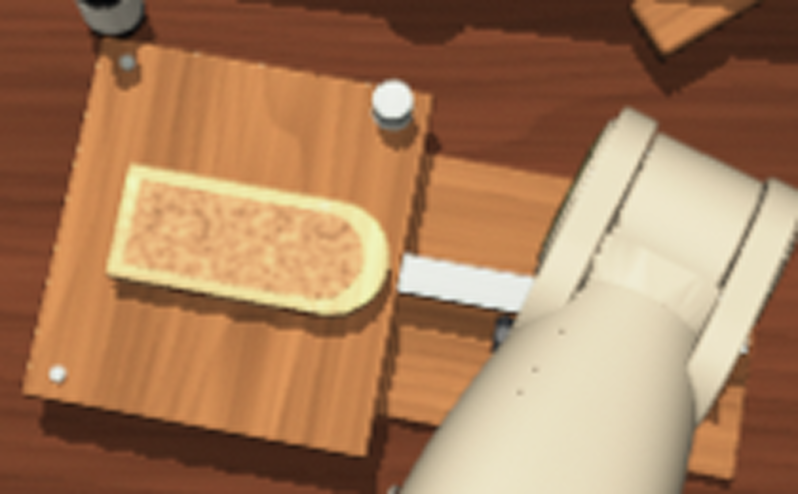

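The sole is now parallel to the rail. The arm was caught by the mask, so I limit the mask to the board and measure again.

Run:
```python
from meas import *
J=np.load('J.npy');J=(J[:2],J[2]); im=cv2.imread('pics/top3.png'); im[:,335:]=0; r,W,m=sole(im); print(r,jig(J,cv2.boxPoints(r)/1000).round(1))
q=jig(J,W); s=(q[:,1]>60)&(q[:,1]<200)
for sg in(1,-1):
    e=q[s&(sg*q[:,0]>0)]; print(np.polyfit(e[:,1],e[:,0],1),np.median(e[:,0]))
```

```text
((519.828125, 122.93162536621094), (218.08929443359375, 92.9815673828125), 80.91332244873047) [[-47.7   8.6]
 [ 45.3   8.6]
 [ 45.1 226.7]
 [-47.9 226.7]]
[5.28543809e-03 4.27018949e+01] 43.497693776683946
[ 2.87459596e-03 -4.66295687e+01] -46.24188655519559
```

Centre is −1.3 mm and skew about 0.2°, both within measurement noise. Next: move behind the heel with the jaws across the jig.

```bash
python3 -m jog '[[0.6,[0,4,0],-8],[0.6,[0,8,0],-16],[0.6,[2,12,0],-24],[0.6,[4,16,0],-32],[0.6,[6,20,0],-40]]';python3 -m jog '[[0.6,[2,4,0],-8],[0.6,[4,8,0],-16],[0.6,[5,12,0],-24],[0.6,[6,15,0],-32],[0.6,[7.4,17.9,0],-40]]';python3 -m jog '[[0.6,[0,0,0],-8],[0.6,[0,0,-3],-10],[0.6,[0,0,-6],-10],[0.6,[0,0,-6],-10]]';python3 st.py
```

```text
time: 7.5
eef_pos: [0.4615, 0.076, 0.176]
ee_rot: [0.929, 0.369, -0.016, 0.007]
ft_force: [1.2, -0.4, 0.4]
grip_width: 0.0513
time: 8.0
eef_pos: [0.5343, 0.2557, 0.1755]
ee_rot: [0.999, 0.029, -0.018, 0.001]
ft_force: [1.4, 0.2, 0.1]
grip_width: 0.0514
time: 8.4
eef_pos: [0.5316, 0.2528, 0.1116]
ee_rot: [0.998, -0.056, -0.022, 0.001]
ft_force: [-0.8, -1.0, -0.1]
grip_width: 0.0511
t 8.4 jig [-10.3 247.8] z 0.1116 jaw yaw jig 2.76 Fjig [-0.7 -1.1] -0.1 j6 1.98 w 0.051 toolz [-0.044  0.001 -0.999]
```

```bash
python3 -m jog '[[0.6,[0.9,0.3,0],-2.8],[0.6,[0.9,0.3,0],-2.8],[0.6,[0.9,0.3,0],-2.8]]';python3 st.py
```

```text
time: 8.7
eef_pos: [0.5446, 0.2559, 0.1169]
ee_rot: [0.997, -0.08, -0.017, -0.001]
ft_force: [-0.1, -0.2, 0.2]
grip_width: 0.0512
t 8.7 jig [  2.1 252.9] z 0.1169 jaw yaw jig -0.06 Fjig [-0.  -0.2] 0.2 j6 2.03 w 0.051 toolz [-0.035  0.005 -0.999]
```

```bash
python3 -m jog '[[0.6,[-0.35,0.05,-3],0],[0.6,[-0.35,0.05,-5.5],0],[0.6,[-0.35,0.05,-6.1],0],[0.6,[-0.35,0.05,-6.1],0]]';python3 st.py; python3 -m jog '[[0.6,[-0.08,-0.5,0],0],[0.6,[-0.16,-1,0],0],[0.6,[-0.24,-1.5,0],0],[0.6,[-0.32,-2,0],0],[0.6,[-0.4,-2.5,0],0]]';python3 st.py
python3 -m jog '[[0.6,[-0.11,-0.7,0],0],[0.6,[-0.22,-1.4,0],0],[0.6,[-0.34,-2.1,0],0],[0.6,[-0.45,-2.8,0],0],[0.6,[-0.56,-3.5,0],0]]';python3 st.py
```

```text
time: 9.1
eef_pos: [0.54, 0.2556, 0.0544]
ee_rot: [0.997, -0.081, -0.019, -0.001]
ft_force: [-0.6, 0.1, -0.0]
grip_width: 0.0511
t 9.1 jig [ -2.4 251.8] z 0.0544 jaw yaw jig -0.13 Fjig [-0.6 -0. ] -0.0 j6 2.03 w 0.051 toolz [-0.038  0.004 -0.999]
time: 9.6
eef_pos: [0.5376, 0.2307, 0.0556]
ee_rot: [0.997, -0.081, -0.017, -0.002]
ft_force: [1.0, 2.5, 1.4]
grip_width: 0.051
t 9.6 jig [ -0.8 226.9] z 0.0556 jaw yaw jig -0.16 Fjig [0.6 2.6] 1.4 j6 1.99 w 0.051 toolz [-0.034  0.006 -0.999]
time: 10.1
eef_pos: [0.531, 0.1951, 0.0545]
ee_rot: [0.997, -0.081, -0.018, -0.001]
ft_force: [0.5, 1.8, 1.3]
grip_width: 0.0512
t 10.1 jig [ -1.7 190.6] z 0.0545 jaw yaw jig -0.17 Fjig [0.2 1.9] 1.3 j6 1.94 w 0.051 toolz [-0.036  0.005 -0.999]
```

```bash
python3 -m jog '[[0.6,[-0.13,-0.8,0],0],[0.6,[-0.26,-1.6,0],0],[0.6,[-0.39,-2.4,0],0],[0.6,[-0.51,-3.2,0],0],[0.6,[-0.64,-4,0],0]]';python3 st.py
python3 -m jog '[[0.6,[-0.13,-0.8,0],0],[0.6,[-0.26,-1.6,0],0],[0.6,[-0.39,-2.4,0],0],[0.6,[-0.51,-3.2,0],0],[0.6,[-0.64,-4,0],0]]';python3 st.py
python3 - <<'E'
from meas import *
im=snap('top','top4.png'); snap('scene','s4.png')
cv2.imwrite('pics/c5.png',cv2.resize(im[130:260,225:435],None,fx=3.8,fy=3.8,interpolation=cv2.INTER_CUBIC))
E
```

```text
time: 10.6
eef_pos: [0.5246, 0.155, 0.0546]
ee_rot: [0.997, -0.081, -0.018, -0.001]
ft_force: [1.0, 3.1, 1.2]
grip_width: 0.0511
t 10.6 jig [ -1.6 150. ] z 0.0546 jaw yaw jig -0.17 Fjig [0.5 3.2] 1.2 j6 1.87 w 0.051 toolz [-0.036  0.005 -0.999]
time: 11.1
eef_pos: [0.5183, 0.115, 0.0546]
ee_rot: [0.997, -0.081, -0.018, -0.001]
ft_force: [0.4, 3.2, 1.1]
grip_width: 0.0512
t 11.1 jig [ -1.6 109.5] z 0.0546 jaw yaw jig -0.17 Fjig [-0.1  3.2] 1.1 j6 1.8 w 0.051 toolz [-0.036  0.005 -0.999]
```

View pics/c5.png

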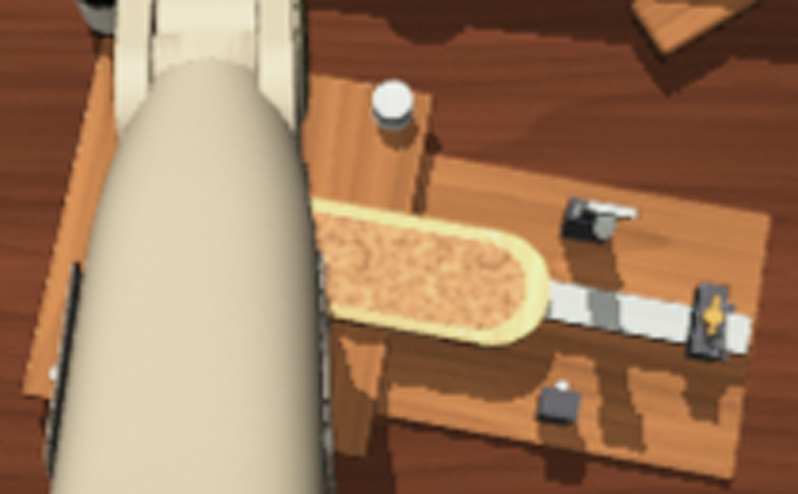

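The sole is straight and centred on the rail, with its toe at crop (548,290) about to pass between the posts. I continue, then slow down.

```bash
python3 -m jog '[[0.6,[-0.13,-0.8,0],0],[0.6,[-0.26,-1.6,0],0],[0.6,[-0.39,-2.4,0],0],[0.6,[-0.51,-3.2,0],0],[0.6,[-0.64,-4,0],0]]';python3 st.py
python3 -m jog '[[0.6,[-0.13,-0.8,0],0],[0.6,[-0.26,-1.6,0],0],[0.6,[-0.39,-2.4,0],0],[0.6,[-0.51,-3.2,0],0],[0.6,[-0.64,-4,0],0]]';python3 st.py
python3 -m jog '[[0.6,[-0.05,-0.3,0],0],[0.6,[-0.1,-0.6,0],0],[0.6,[-0.15,-0.9,0],0],[0.6,[-0.2,-1.2,0],0],[0.6,[-0.24,-1.5,0],0]]';python3 st.py
python3 - <<'E'
from meas import *
J=np.load('J.npy');J=(J[:2],J[2])
im=snap('top','top5.png'); im[:,:335]=0; r,W,m=sole(im)
q=jig(J,W); print('toe y',q[:,1].min())
cv2.imwrite('pics/c6.png',cv2.resize(cv2.imread('pics/top5.png')[130:260,225:435],None,fx=3.8,fy=3.8,interpolation=cv2.INTER_CUBIC))
E
```

```text
time: 11.7
eef_pos: [0.5118, 0.0749, 0.0545]
ee_rot: [0.997, -0.081, -0.018, -0.001]
ft_force: [0.5, 1.0, -1.0]
grip_width: 0.0515
t 11.7 jig [-1.6 69. ] z 0.0545 jaw yaw jig -0.17 Fjig [0.4 1.1] -1.0 j6 1.72 w 0.051 toolz [-0.036  0.005 -0.999]
time: 12.2
eef_pos: [0.5055, 0.035, 0.0546]
ee_rot: [0.997, -0.081, -0.018, -0.001]
ft_force: [-0.2, 0.5, -0.8]
grip_width: 0.0516
t 12.2 jig [-1.5 28.6] z 0.0546 jaw yaw jig -0.17 Fjig [-0.3  0.5] -0.8 j6 1.64 w 0.052 toolz [-0.036  0.005 -0.999]
time: 12.7
eef_pos: [0.5033, 0.0206, 0.0547]
ee_rot: [0.997, -0.081, -0.018, -0.001]
ft_force: [-0.2, 0.6, -0.5]
grip_width: 0.0513
t 12.7 jig [-1.4 14. ] z 0.0547 jaw yaw jig -0.15 Fjig [-0.3  0.6] -0.5 j6 1.61 w 0.051 toolz [-0.036  0.005 -0.999]
toe y -214.4971484506215
```

```bash
python3 -m jog '[[0.6,[-0.04,-0.25,0],0],[0.6,[-0.08,-0.5,0],0],[0.6,[-0.12,-0.75,0],0],[0.6,[-0.16,-1,0],0],[0.6,[-0.19,-1.2,0],0]]';python3 st.py
for i in 1 2; do python3 -m jog '[[0.6,[-0.013,-0.08,0],0],[0.6,[-0.025,-0.16,0],0]]' >/dev/null;python3 st.py; done
```

```text
time: 13.25
eef_pos: [0.5013, 0.0085, 0.0547]
ee_rot: [0.997, -0.081, -0.018, -0.001]
ft_force: [0.1, 1.6, 0.1]
grip_width: 0.0511
t 13.25 jig [-1.4  1.7] z 0.0547 jaw yaw jig -0.17 Fjig [-0.1  1.6] 0.1 j6 1.59 w 0.051 toolz [-0.036  0.005 -0.999]
t 13.45 jig [-1.4  0.2] z 0.0546 jaw yaw jig -0.17 Fjig [0.2 2. ] -0.9 j6 1.59 w 0.051 toolz [-0.036  0.005 -0.999]
t 13.65 jig [-1.4 -1.3] z 0.0547 jaw yaw jig -0.16 Fjig [-0.5  1.6] 0.2 j6 1.58 w 0.051 toolz [-0.036  0.005 -0.999]
```

View pics/c6.png

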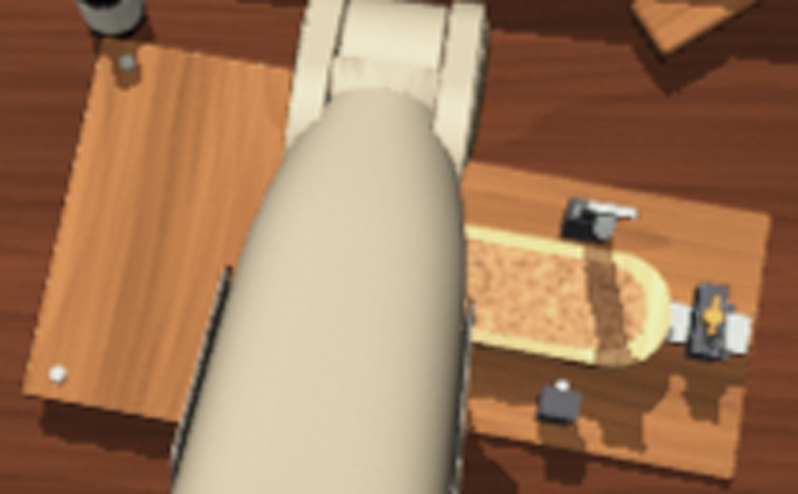

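The picture, taken about 15 mm earlier, shows the toe at crop (669,305), centred on the rail and just short of the stop at (693,318). Now I go in millimetre steps, watching the force.

```bash
python3 -m jog '[[0.6,[-0.008,-0.05,0],0],[0.6,[-0.016,-0.1,0],0]]' >/dev/null;python3 st.py; python3 -m jog '[[0.6,[-0.008,-0.05,0],0],[0.6,[-0.016,-0.1,0],0]]' >/dev/null;python3 st.py
```

```text
t 13.85 jig [-1.3 -2.3] z 0.0547 jaw yaw jig -0.16 Fjig [0.2 1.6] 0.5 j6 1.58 w 0.051 toolz [-0.036  0.005 -0.999]
t 14.05 jig [-1.4 -3.2] z 0.0546 jaw yaw jig -0.16 Fjig [-0.5  3.8] 1.1 j6 1.58 w 0.051 toolz [-0.036  0.005 -0.999]
```

Force is starting to rise (3.8 N), so I use finer steps.

```bash
python3 -m jog '[[0.6,[0,0,0],0]]' >/dev/null;python3 st.py; python3 -m jog '[[0.6,[-0.005,-0.03,0],0],[0.6,[-0.005,-0.03,0],0]]' >/dev/null;python3 st.py
```

```text
t 14.15 jig [-1.3 -3.2] z 0.0547 jaw yaw jig -0.16 Fjig [0.2 2.8] -0.0 j6 1.58 w 0.051 toolz [-0.036  0.005 -0.999]
t 14.35 jig [-1.4 -3.3] z 0.0546 jaw yaw jig -0.15 Fjig [0.3 4.6] 0.1 j6 1.58 w 0.051 toolz [-0.036  0.006 -0.999]
```

```bash
for i in 1 2; do python3 -m jog '[[0.6,[-0.006,-0.04,0],0],[0.6,[-0.006,-0.04,0],0]]' >/dev/null;python3 st.py;done
```

```text
t 14.55 jig [-1.4 -3.3] z 0.0546 jaw yaw jig -0.14 Fjig [-0.3  5.8] 0.2 j6 1.58 w 0.052 toolz [-0.036  0.007 -0.999]
t 14.75 jig [-1.4 -3.3] z 0.0547 jaw yaw jig -0.12 Fjig [-0.1  7.1] 1.1 j6 1.58 w 0.051 toolz [-0.035  0.007 -0.999]
```

```bash
python3 -m jog '[[0.6,[-0.011,-0.07,0],0],[0.6,[-0.011,-0.07,0],0]]' >/dev/null;python3 st.py;python3 -m jog '[[0.6,[-0.009,-0.055,0],0],[0.6,[-0.009,-0.055,0],0],[0.6,[-0.009,-0.055,0],0]]' >/dev/null;python3 st.py
```

```text
t 14.95 jig [-1.4 -3.3] z 0.0547 jaw yaw jig -0.1 Fjig [ 1.2 11. ] 0.6 j6 1.58 w 0.051 toolz [-0.035  0.009 -0.999]
t 15.25 jig [-1.4 -3.4] z 0.0547 jaw yaw jig -0.08 Fjig [ 0.  12.4] 1.0 j6 1.58 w 0.051 toolz [-0.035  0.01  -0.999]
```

Snug, at about 12 N with the stop holding still. I back off, and work out the strap angle from the earlier pictures.

```bash
python3 -m jog '[[0.6,[0.1,0.6,0],0],[0.6,[0.5,3,0],0],[0.6,[0.5,4,5],0],[0.6,[0.5,4,10],0],[0.6,[0.5,4,15],0]]';python3 -m jog '[[0.2,[0,5,5],0],[0,[0,10,5],0],[0,[0,12,5],0],[0,[0,12,5],0]]';python3 st.py
python3 - <<'E'
from meas import *
Jv=np.load('J.npy');J=(Jv[:2],Jv[2]);a=Jv[2]
n=np.array([-np.sin(a),np.cos(a),0]); P0=np.r_[Jv[:2],0]-.14*n
def pl(c,px):
    K,Rm,t,_=cam(c); o=-Rm.T@t; d=Rm.T@np.linalg.inv(K)@np.r_[px,1]; return o+d*(n@(P0-o))/(n@d)
for c,px in(('scene',(202/3.3+200,72/3.3+110)),('scene',(181/3.3+200,250/3.3+110)),('top',(628/3.8+225,213/3.8+130))):
    p=pl(c,px); print(c,jig(J,p).round(1),p[2].round(4))
im=snap('top','top6.png');q=im.copy();q[:,:335]=0
im7=im[150:260,300:440]; cv2.imwrite('pics/c7.png',cv2.resize(im7,None,fx=5.6,fy=5.3,interpolation=cv2.INTER_CUBIC))
E
```

```text
time: 15.75
eef_pos: [0.5044, 0.0409, 0.205]
ee_rot: [0.997, -0.081, -0.019, 0.0]
ft_force: [1.9, -0.8, -0.9]
grip_width: 0.0512
time: 16.15
eef_pos: [0.5054, 0.164, 0.2546]
ee_rot: [0.997, -0.079, -0.017, -0.001]
ft_force: [-0.5, -0.5, -0.1]
grip_width: 0.0
t 16.15 jig [-22.  155.9] z 0.2546 jaw yaw jig 0.09 Fjig [-0.5 -0.6] -0.1 j6 1.89 w 0.0 toolz [-0.034  0.004 -0.999]
scene [[  30.8 -140. ]] 0.2275
scene [[  62.4 -140. ]] 0.0829
top [[  -1. -140.]] 0.3602
```

View pics/c7.png

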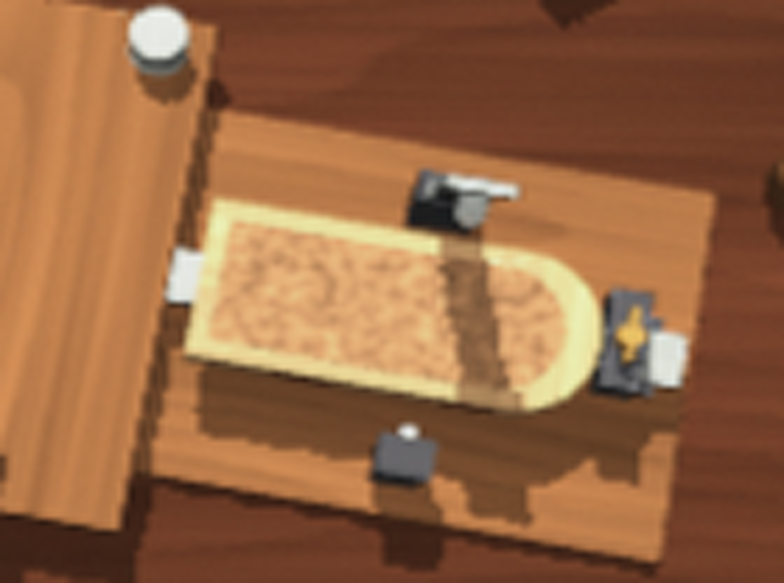

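The sole's toe bears on the stop face at crop (600,340), square on the rail. The strap tab is at jig (31, −140, z 0.228), which is 149.6 mm from the hinge (151 given). So the strap is at about 1.33 rad, leaning a little over the sole, and has to be pushed from its +x side.

```bash
python3 -m jog '[[0,[4,-4,0],0],[0,[8.3,-7,0],0],[0,[8.3,-12,0],0],[0,[8.3,-17,0],0],[0,[8.3,-22,0],0]]'; python3 -m jog '[[0,[0,-5,0],0],[0,[0,-9.3,0],0],[0,[0,-9.3,-3],0],[0,[0,-9.3,-5],0],[0,[0,-9.3,-5],0]]';python3 st.py
python3 - <<'E'
from meas import *
J=np.load('J.npy');J=(J[:2],J[2]); im=cv2.imread('pics/top6.png'); im[:,400:]=0;im[:,:328]=0; r,W,m=sole(im,100); q=jig(J,W)
for sg in(1,-1):
    e=q[(q[:,1]<-40)&(q[:,1]>-160)&(sg*q[:,0]>10)]; print(np.polyfit(e[:,1],e[:,0],1),np.median(e[:,0]))
print(q.min(0),q.max(0))
cr=lambda l:[(x/5.6+300,y/5.3+150) for x,y in l]
print('stop',jig(J,cast('top',cr([(610,292),(600,388)]),.085)))
E
```

```text
time: 16.7
eef_pos: [0.5875, -0.0568, 0.2524]
ee_rot: [0.996, -0.082, -0.019, -0.0]
ft_force: [0.8, -0.0, -0.2]
grip_width: -0.0002
time: 17.2
eef_pos: [0.5852, -0.1478, 0.1998]
ee_rot: [0.996, -0.083, -0.022, -0.001]
ft_force: [-0.1, 0.5, -0.5]
grip_width: 0.0001
t 17.2 jig [ 106.2 -139.3] z 0.1998 jaw yaw jig -0.34 Fjig [-0.2  0.5] -0.5 j6 1.36 w 0.0 toolz [-0.043  0.006 -0.999]
[1.72391455e-02 4.40896246e+01] 41.974366909335615
[ 6.62599422e-03 -4.75481189e+01] -48.090638781771986
[ -49.74743448 -213.13230338] [ 44.68563842 -10.23246256]
stop [[  23.55189856 -231.06568757]
 [ -30.57626574 -233.73290128]]
```

```bash
python3 -m jog '[[0,[-2.1,0.33,0],0],[0,[-4.05,0.65,0.3],0],[0,[-5.2,0.84,0.4],0],[0,[-6,0.97,0.3],0],[0,[-6.8,1.1,0.1],0]]';python3 st.py
```

```text
time: 17.7
eef_pos: [0.5205, -0.1357, 0.2055]
ee_rot: [0.997, -0.081, -0.017, -0.0]
ft_force: [0.7, -0.2, 0.5]
grip_width: -0.0002
t 17.7 jig [  40.4 -137.6] z 0.2055 jaw yaw jig -0.17 Fjig [ 0.7 -0.1] 0.5 j6 1.33 w -0.0 toolz [-0.034  0.004 -0.999]
```

```bash
python3 -m jog '[[0,[-1.1,0.18,-0.6],0],[0,[-1.9,0.3,-1.2],0],[0,[-2.8,0.45,-1.8],0],[0,[-3.6,0.59,-2.5],0],[0,[-4.5,0.73,-3.2],0]]';python3 st.py
python3 - <<'E'
from meas import *
im=snap('scene','s8.png')[90:260,190:430]; cv2.imwrite('pics/c8.png',cv2.resize(im,None,fx=3.3,fy=3.3,interpolation=cv2.INTER_CUBIC))
E
```

```text
time: 18.2
eef_pos: [0.4752, -0.128, 0.1725]
ee_rot: [0.997, -0.081, -0.018, -0.001]
ft_force: [0.3, -0.9, -0.7]
grip_width: 0.0003
t 18.2 jig [  -5.5 -137.2] z 0.1725 jaw yaw jig -0.15 Fjig [ 0.4 -0.9] -0.7 j6 1.31 w 0.0 toolz [-0.035  0.005 -0.999]
```

View pics/c8.png

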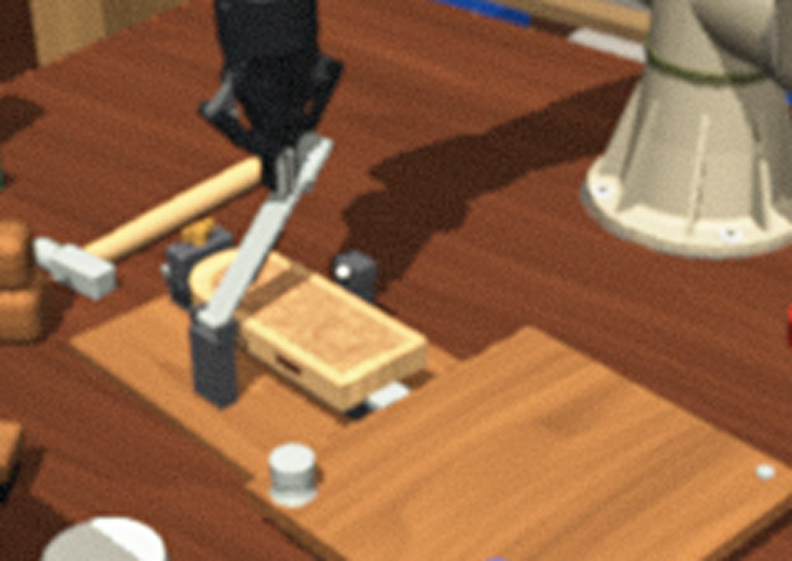

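The strap is swinging over as planned, at about 45° with the fingers on its outer face at crop (290,185). The sole still sits at the stop. I keep following the arc out to the tab.

```bash
python3 -m jog '[[0,[-1.2,0.15,-1.2],0],[0,[-2.4,0.3,-2.5],0],[0,[-3.9,0.45,-3.7],0],[0,[-5.4,0.65,-4.9],0],[0,[-7.2,0.85,-5.9],0]]';python3 st.py;python3 -m jog '[[0,[-0.5,0.08,-0.3],0],[0,[-0.5,0.08,-0.6],0],[0,[-0.5,0.08,-0.8],0]]';python3 st.py
```

```text
time: 18.75
eef_pos: [0.4032, -0.1196, 0.1133]
ee_rot: [0.997, -0.081, -0.018, -0.001]
ft_force: [-0.6, 0.4, 1.1]
grip_width: -0.0002
t 18.75 jig [ -77.9 -140.3] z 0.1133 jaw yaw jig -0.15 Fjig [-0.7  0.2] 1.1 j6 1.26 w -0.0 toolz [-0.035  0.005 -0.999]
time: 19.05
eef_pos: [0.3993, -0.1191, 0.106]
ee_rot: [0.997, -0.081, -0.017, -0.001]
ft_force: [-0.5, 0.6, 0.1]
grip_width: -0.0002
t 19.05 jig [ -81.9 -140.4] z 0.106 jaw yaw jig -0.17 Fjig [-0.6  0.5] 0.1 j6 1.26 w -0.0 toolz [-0.035  0.004 -0.999]
```

```bash
for i in 1 2 3 4; do python3 -m jog '[[0,[0,0,-0.1],0],[0,[0,0,-0.2],0]]' >/dev/null;python3 st.py;done
```

```text
t 19.25 jig [ -82.1 -140.3] z 0.1039 jaw yaw jig -0.15 Fjig [ 0.  -0.4] 0.7 j6 1.26 w -0.0 toolz [-0.035  0.004 -0.999]
t 19.45 jig [ -82.7 -140.2] z 0.1017 jaw yaw jig -0.16 Fjig [1.5 0.3] 0.5 j6 1.26 w 0.0 toolz [-0.036  0.005 -0.999]
t 19.65 jig [ -83.  -140.1] z 0.0996 jaw yaw jig -0.16 Fjig [-1.  -0.1] 0.8 j6 1.26 w 0.0 toolz [-0.036  0.005 -0.999]
t 19.85 jig [ -83.1 -140.2] z 0.0982 jaw yaw jig -0.16 Fjig [-2.  0.] 11.4 j6 1.26 w -0.0 toolz [-0.036  0.005 -0.999]
```

Catch met (11 N). I keep pressing steadily.

```bash
for i in 1 2 3 4; do python3 -m jog '[[0,[0,0,-0.1],0],[0,[0,0,-0.1],0]]' >/dev/null;python3 st.py;done
```

```text
t 20.05 jig [ -83.2 -140.2] z 0.0973 jaw yaw jig -0.16 Fjig [-2.   1.1] 7.2 j6 1.26 w -0.0 toolz [-0.036  0.005 -0.999]
t 20.25 jig [ -83.2 -140.2] z 0.0968 jaw yaw jig -0.17 Fjig [-3.4  0.8] 12.2 j6 1.26 w 0.0 toolz [-0.036  0.004 -0.999]
t 20.45 jig [ -83.3 -140.2] z 0.0955 jaw yaw jig -0.17 Fjig [-2.1 -0.6] 6.1 j6 1.26 w 0.0 toolz [-0.036  0.005 -0.999]
t 20.65 jig [ -83.2 -140.1] z 0.094 jaw yaw jig -0.17 Fjig [-1.   1.6] -0.2 j6 1.26 w -0.0 toolz [-0.036  0.005 -0.999]
```

```bash
for i in 1 2 3; do python3 -m jog '[[0,[0,0,-0.15],0],[0,[0,0,-0.3],0],[0,[0,0,-0.3],0]]' >/dev/null;python3 st.py;done
```

```text
t 20.95 jig [ -83.2 -140.1] z 0.0903 jaw yaw jig -0.17 Fjig [-0.9 -0.5] 1.5 j6 1.26 w 0.0 toolz [-0.036  0.005 -0.999]
t 21.25 jig [ -83.3 -140. ] z 0.0872 jaw yaw jig -0.16 Fjig [-0.2 -0.2] -0.1 j6 1.26 w -0.0 toolz [-0.037  0.005 -0.999]
t 21.55 jig [ -83.  -140.1] z 0.0849 jaw yaw jig -0.16 Fjig [-0.6  0.7] 3.8 j6 1.26 w -0.0 toolz [-0.036  0.005 -0.999]
```

It met resistance at z = 0.085, which is the shut height of the tab. I lift off, move clear and look.

```bash
python3 -m jog '[[0,[0,0,2],0],[0,[0,0,6],0],[0,[0,0,11],0],[0,[-1,5,14],0],[0,[-1,10,14],0]]'; python3 -m jog '[[0,[0,5,0],0],[0,[0,10,0],0],[0,[0,15,0],0],[0,[0,20,0],0],[0,[0,24,0],0]]' ; python3 -m jog '[[0,[0,0,0],0],[0,[0,0,0],0]]'
python3 - <<'E'
from meas import *
a=cv2.resize(snap('top','top9.png')[150:260,300:440],None,fx=5.6,fy=5,interpolation=cv2.INTER_CUBIC)[:,:,:]
b=cv2.resize(snap('scene','s9.png')[120:260,200:340],None,fx=5,fy=5,interpolation=cv2.INTER_CUBIC)
a=cv2.resize(a,(400,314));b=cv2.resize(b,(400,400));h=np.zeros((400,800,3),np.uint8);h[:314,:400]=a;h[:,400:]=b;cv2.imwrite('pics/c9.png',h)
J=np.load('J.npy');J=(J[:2],J[2]); im=cv2.imread('pics/top9.png'); im[:,405:]=0;im[:,:328]=0; r,W,m=sole(im,100); q=jig(J,W);print(q.min(0),q.max(0))
for sg in(1,-1):
    e=q[(q[:,1]<-30)&(q[:,1]>-115)&(sg*q[:,0]>10)]; print(len(e),np.polyfit(e[:,1],e[:,0],1) if len(e)>3 else'',np.median(e[:,0]))
E
```

```text
time: 22.05
eef_pos: [0.3903, -0.0273, 0.2275]
ee_rot: [0.996, -0.083, -0.015, -0.0]
ft_force: [1.7, 1.3, 0.5]
grip_width: -0.0004
time: 22.55
eef_pos: [0.3879, 0.2161, 0.224]
ee_rot: [0.997, -0.08, -0.018, -0.001]
ft_force: [0.8, -0.1, -0.1]
grip_width: -0.0004
time: 22.75
eef_pos: [0.3879, 0.2142, 0.2236]
ee_rot: [0.997, -0.08, -0.018, -0.001]
ft_force: [0.2, -0.5, -0.3]
grip_width: -0.0001
[ -49.69954217 -128.5562852 ] [ 44.21394221 -10.23246256]
10 [7.57826948e-03 4.33271819e+01] 42.741703037969195
11 [-3.19354804e-03 -4.82145977e+01] -47.29719752253127
```

View pics/c9.png

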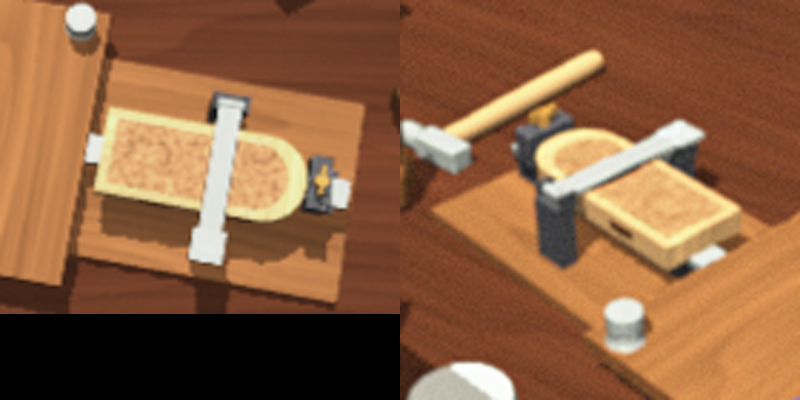

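The strap is shut level across the sole, the toe is against the stop, the heel edge is unchanged (jig y −10.2 in both pictures), and the tin is in place. Handing in.

```bash
python3 -c "from workcell import ctrl; print(ctrl.job_done())"
```

```text
the job is handed in; nothing more can be done
None
```

The sole is on the rail against the toe stop, the strap is snapped shut over it, and the job was handed in at about 23 s; no verdict was reported.

**What I did**
- **Squaring:** I squared and centred the sole on the board with a two-finger push on its side.
- **Seating:** I pushed its heel along the rail until the toe met the stop, then pressed to about 12 N. The fingers held still at jig y ≈ −3.3 mm while the force rose, so the stop did not slip.
- **Strap:** I swung it over from about 1.33 rad and pressed the tab. The catch gave at about 12 N and the strap snapped shut.

**Last checks**
- **Strap:** the fingers met the tab again at 85 mm height, its shut height, and it lies level in both views.
- **Sole:** the heel did not move while the strap was being shut. It is straight to within about 0.5°. It measures 2–3 mm to −x of my rail line, but the stop measures 3.5 mm to the same side. I took this as bias in my line and did not correct it.
- **Stop position:** my two hand-picked image readings of the stop differ by about 2 mm, which is less than one pixel (2.9 mm). The steady force reading is the better evidence that it stayed put.
- **Bystanders:** I touched none of them. The tack tin stands where it was in the last picture; I did not measure the others again.
- **Arm:** joint 6 ran to its range end (3.14) once, early on, and left a tool tilt of about 2° that did no harm.

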